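Sweep loose bottle caps into the tray

TASK

Two loose screw caps are lying on the bench: with the fingertips, sweep both of them along the surface, through the open side, into the low metal tray, until each lies flat, at rest and wholly inside, past the tray's front edge. Only push them: do not pick them up or tip them over, and leave the bottle, the jar and the flask standing where they are.

Things in the scene. Friction and masses are not known exactly. Their poses are not given: they have to be found in the camera images.
- cap_a: grey-white screw cap, a ribbed disc 54 mm across and 28 mm high, about 20 g, lying loose with its flat closed side up; origin at the centre of its underside, z up. It slides without rolling; the two caps are alike.
- cap_b: grey-white screw cap, a ribbed disc 54 mm across and 28 mm high, about 20 g, lying loose with its flat closed side up; origin at the centre of its underside, z up. It slides without rolling; the two caps are alike.
- tray: low bare-metal tray with one open side, fixed to the bench; origin under the centre of its floor, at bench height. Inside 130 mm wide (own x -65 to +65 mm) and 120 mm deep (own y -60 to +60 mm); floor 2 mm thick. Walls at own -y and at both sides, 3 mm thick, 33 mm high with their top bead. Open at own +y, which faces world +y (the robot's left), turned up to 20 degrees either way.
- tray_mouth (a point): middle of the tray's front edge: where the floor begins at the open side (tray's own y = +60 mm, 2 mm above the bench); axes as the tray's. A thin ramp as wide as the tray leads up to this edge from the bench, 16 mm long; caps slide up it easily.
- dropper_bottle: small brown dropper bottle with a black cap, 32 mm in diameter, 68 mm high, standing loose nearer the robot than the caps; leave alone. Origin at the centre of its underside.
- filter_jar: clear jar with a blue lid, 63 mm in diameter, 70 mm high, standing loose to the left of the caps; leave alone. Origin at the centre of its underside.
- volumetric_flask: glass volumetric flask with a stopper, 49 mm in diameter, 148 mm high, standing loose near the tray's robot-side back corner; leave alone. Origin at the centre of its underside.
There are look-alikes about, which are no part of the job. What is shaped like the cap_a but brown or pink is not meant. What is shaped like the cap_b but black is not meant.

How it is judged:
At the end, for the whole second after the job is handed in: Both caps lie in the tray wholly behind its front edge (cap centre at own y below +36 mm), between its walls, flat (within 8 degrees, underside less than 10 mm above the bench) and at rest (y of cap_a in the frame of tray between -0.06 and 0.036 m and x of cap_a in the frame of tray between -0.05 and 0.05 m and height (world z) of each of cap_a, cap_b below 0.01 m and angle between each of cap_a, cap_b's own z axis and vertical below 0.15 rad and linear speed of each of cap_a, cap_b below 0.02 m/s and y of cap_b in the frame of tray between -0.06 and 0.036 m and x of cap_b in the frame of tray between -0.05 and 0.05 m); the robot touches nothing.
It fails at once if a cap is lifted (its underside more than 20 mm above the bench) (height (world z) of any of cap_a, cap_b above 0.02 m).
It fails at once if a cap is tipped by more than 35 degrees (angle between any of cap_a, cap_b's own z axis and vertical above 0.61 rad).
It fails at once if the dropper bottle is moved by more than 30 mm or knocked over (distance of dropper_bottle from where it was at the start of the episode above 0.03 m or angle between dropper_bottle's own z axis and vertical above 0.5 rad).
It fails at once if the filter jar is moved by more than 30 mm or knocked over (distance of filter_jar from where it was at the start of the episode above 0.03 m or angle between filter_jar's own z axis and vertical above 0.5 rad).
It fails at once if the volumetric flask is moved by more than 30 mm or knocked over (distance of volumetric_flask from where it was at the start of the episode above 0.03 m or angle between volumetric_flask's own z axis and vertical above 0.5 rad).
It also fails if it takes over 67 s, if anything falls off the work surface, if the arm or the gripper's body presses on something with over 40 N, if the wrist force passes 120 N, or if a joint passes its speed limit or range.

ROBOT

A 7-joint arm with a two-finger parallel gripper is mounted at the origin on the work surface; the furniture and walls round the work are solid. World frame = base frame: x ahead of the robot, y to its left, z up, the work surface at z = 0. Lengths are in m, angles in rad, forces in N, time in s.
With the tool pointing down it reaches from about 0.425 to 0.825 m from the base axis. Payload 3.6 kg.
Tool frame: the origin (TCP) lies on the centre line of the jaws, within the pads' length; the fingertips stand 11 mm ahead of it and the grasp point (between the pads) lies 8 mm behind it (env.finger_overhang is the distance from the TCP to the fingertips, in m); x points along the fingers, y is the direction in which the jaws open and shut, and the axes are right-handed (so a half turn about x gives the same grasp; the last joint's range is limited). The gripper opens to 85 mm and grips with 20 to 120 N. Pads are 22 mm wide; open, the fingers measure 114 mm over their backs; the gripper's body (76 mm by 85 mm) begins 54 mm behind the grasp point. The pads swing forward as they close: fully open they stand 13 mm farther back than shut.
Start: joints at [1.21, 0.615, -0.013, 1.423, 0.008, 1.103, -0.04], TCP at [0.213, -0.614, 0.242] pointing down, gripper open.
Joint ranges: [-3.12, 3.12], [-0.3, 2.06], [-1.34, 1.32], [0.26, 2.42], [-1.36, 4.5], [0.01, 1.98], [-2.84, 2.84]. Speed limits (rad/s): [2.79, 2.79, 3.14, 3.14, 3.14, 3.14, 3.14].

INTERFACE

Orientations are given as a unit quaternion [x, y, z, w].
In Python, from workcell import env gives the robot as it stands.
- The arm moves only by the tool send_rows, never from a script. Its argument "plan" is a list of rows, each an object of numbers: "x", "y", "z": the shift along the world's x, y, z in m; "roll": the turn about the world's z in rad. A call has 1 to 5 rows; each row is the pose to reach, as a shift and turn from the pose commanded when the call began; what a row does not reach only later rows make up. A row lasts 1/8 s, in which the tool goes at most 62.5 mm and 10.7 degrees, less where a joint would pass 70% of its speed; a pose out of reach is approached as far as the arm can. A call with a gripper value outside its range is refused whole. "gripper" is the opening, from 0 (shut) to 1 (fully open), set as the call begins (left out, the last holds). The fingers move at their own pace and stop on an object; "newtons" is the grip in N (left out, the last holds). Time passes only in rows, so rows that repeat a pose let the fingers close. It gives the time, the measured TCP pose, the force and the opening at its end, in the units of the state.
- env.observe(): the state, without advancing time (a new reading comes with each control period).
- env.grab_frame(name): name is "scene" or "top" or "wrist"; returns a dict with "color" (480x640x3 uint8, blue, green, red), "range_z" (480x640 float32, m along the optical axis (not along the pixel's ray), 0 where there is no reading), "intrinsics" (3x3 intrinsics, pixels), "world_to_cam" (4x4, takes a point from world to camera coordinates); the wrist camera has in their place "hand_eye" (4x4, takes a point from camera to tool coordinates, whose origin is the TCP and whose axes are the tool frame's). Camera axes: x right, y up, looking along -z (the intrinsics and any distortion apply to the point x, -y, -z); pixel columns grow to the right and rows downward; lengths in m; the calibration is good to about 2 mm. A picture is of the moment at which its call begins: read the wrist's pose just before it.
- env.sign_off(): hands the job in, once; it reports no verdict.
The state is a dict: "time_s": time; "qpos": joint angles; "dq": joint speeds; "effort": joint torques, N m; "tool_pos": TCP position; "tool_rot": TCP orientation; "ft_force": force on the tool from outside, world axes, zero at the start; "ft_torque": the same for the moment, N m; "opening": finger opening in m.
Only numpy, scipy, OpenCV 4.12 (cv2) and the standard library are available. Lean on these libraries where they do the work, as an engineer would, in place of code of your own. Each camera call takes 0.05 s, during which the arm holds its last target.

## Working session

There is one attempt and no reset: what is moved stays moved. The work goes in short steps, Python scripts to look and compute and a tool call to move; the robot and the scene stay as the last step left them, time stands still between calls to the robot, and variables do not carry over. Pictures are saved under pics/ and viewed, and the job is handed in when it is done.

Besides the shell and the picture viewer there is one more tool, called after "Call:" as name(argument=value, ...), one argument or row to a line, values as JSON. send_rows: Moves the arm, as the interface text tells. Its arguments: {"type":"object","properties":{"plan":{"type":"array"},"gripper":{"type":"number"},"newtons":{"type":"number"}},"required":["plan"]}

```bash
mkdir -p pics; ls; python3 - <<'E'
from workcell import env
import cv2,json
s=env.observe();print(s)
for n in("scene","top"):
    f=env.grab_frame(n);cv2.imwrite(f"pics/{n}0.png",f["color"]);print(n,f["intrinsics"],f["world_to_cam"],[k for k in f])
E
```

```text
pics
{'time_s': 0.0, 'qpos': array([ 1.21048599,  0.61594581, -0.01259647,  1.42495116,  0.00811214,
        1.10338412, -0.04041014]), 'dq': array([ 0.00157363,  0.00011   ,  0.00082304,  0.00017293,  0.00073216,
       -0.00087202,  0.00073624]), 'effort': array([ 1.47000100e-05, -4.69213164e+01,  2.59334156e-01, -1.71035171e+01,
        9.95229901e-03,  9.63128434e-03, -5.74955177e-07]), 'tool_pos': array([ 0.21271733, -0.61340817,  0.24110359]), 'tool_rot': array([-0.69710083, -0.11840433,  0.69745369, -0.1165727 ]), 'ft_force': array([0.14857476, 0.94646033, 1.05260374]), 'ft_torque': array([-0.05015228,  0.03135127,  0.04341989]), 'opening': 0.0853523823001445}
scene [[547.23236549   0.         319.92428268]
 [  0.         547.23236549 232.81811534]
 [  0.           0.           1.        ]] [[-0.62763473 -0.7784147   0.01205006  0.26704198]
 [ 0.60315228 -0.47641795  0.63971342 -0.2797512 ]
 [-0.49222146  0.40877439  0.76851905 -0.91112084]
 [ 0.          0.          0.          1.        ]] ['color', 'range_z', 'intrinsics', 'world_to_cam']
top [[588.94969999   0.         321.76926099]
 [  0.         588.94969999 245.56447819]
 [  0.           0.           1.        ]] [[-0.01393312 -0.99971931 -0.01916189  0.02780634]
 [ 0.99622104 -0.01552232  0.08545587 -0.42499013]
 [-0.08572932 -0.01789881  0.99615768 -1.23363849]
 [ 0.          0.          0.          1.        ]] ['color', 'range_z', 'intrinsics', 'world_to_cam']
```

View pics/scene0.png

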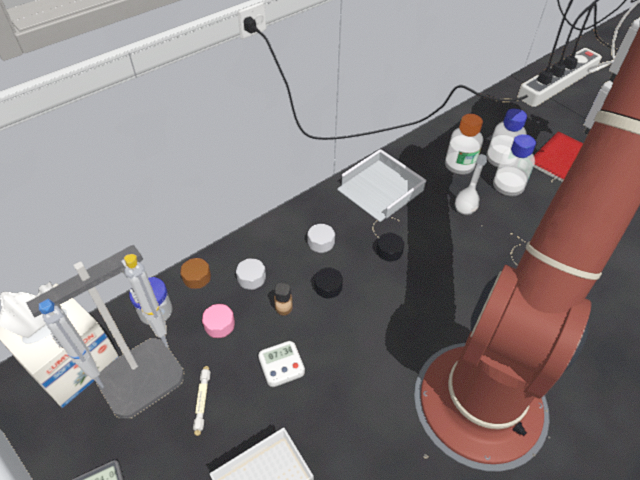

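View pics/top0.png

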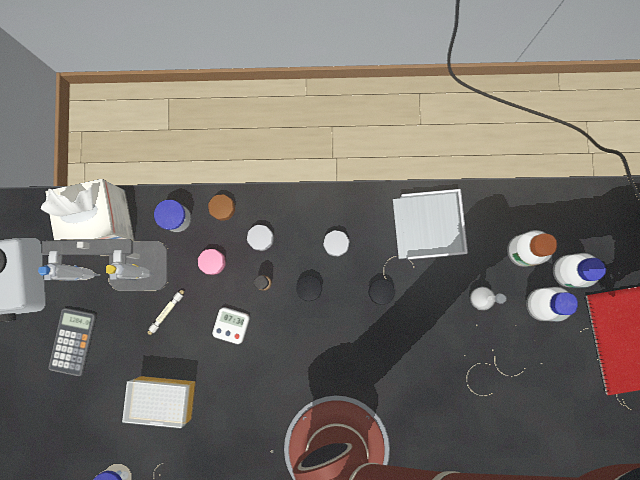

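The top view shows the white caps at (260,237) and (336,242). The brown one at (221,207), the pink one at (211,262) and the black ones at (309,286) and (382,290) are look-alikes. The tray is at (430,223), open to the left. Next I'll enlarge this area and measure.

```bash
cat > h.py <<'E'
import numpy as np,cv2
def cloud(f):
    K=f["intrinsics"];d=f["range_z"];h,w=d.shape
    u,v=np.meshgrid(np.arange(w),np.arange(h))
    x=(u-K[0,2])/K[0,0]*d;y=(v-K[1,2])/K[1,1]*d
    P=np.stack([x,-y,-d,np.ones_like(d)],-1)
    W=P@np.linalg.inv(f["world_to_cam"]).T
    return W[...,:3]
def ray(f,u,v,z):
    K=f["intrinsics"];T=np.linalg.inv(f["world_to_cam"])
    r=T[:3,:3]@np.array([(u-K[0,2])/K[0,0],-(v-K[1,2])/K[1,1],-1]);o=T[:3,3]
    return o+r*(z-o[2])/r[2]
def proj(f,p):
    c=f["world_to_cam"]@np.array([*p,1]);K=f["intrinsics"]
    return K[0,0]*c[0]/-c[2]+K[0,2],-K[1,1]*c[1]/-c[2]+K[1,2]
E
python3 - <<'E'
from workcell import env
from h import *
f=env.grab_frame("top")
W=cloud(f);hsv=cv2.cvtColor(f["color"],cv2.COLOR_BGR2HSV)
for n,(u,v),z in[("capL",(260,237),.028),("capR",(336,242),.028),("bottle",(264,282),.068),("jar",(170,214),.07),("flask",(502,299),.148),("blk1",(309,286),.028),("blk2",(382,290),.028),("brown",(221,207),.028),("pink",(211,262),.028)]:
    x=W[v-22:v+23,u-22:u+23].reshape(-1,3); m=(x[:,2]>z-.006)&(x[:,2]<z+.006)
    print(n,m.sum(),np.median(x[m],0).round(4),((x[m].max(0)+x[m].min(0))/2).round(4),np.ptp(x[m],axis=0).round(3),ray(f,u,v,z).round(4))
x=W[180:270,380:480];m=(x[...,2]>.022)&(x[...,2]<.045)
p=x[m][:,:2].astype(np.float32);print(cv2.minAreaRect(p),cv2.boxPoints(cv2.minAreaRect(p)))
print(W[200:330:16,300].round(3), W[180:200:2,300].round(3))
c=f["color"][170:320,150:530];cv2.imwrite("pics/crop1.png",cv2.resize(c,None,fx=2.1,fy=2.1,interpolation=cv2.INTER_CUBIC))
E
```

```text
capL 494 [0.4447 0.154  0.0279] [0.4449 0.1543 0.028 ] [0.052 0.052 0.012] [0.4448 0.1519 0.028 ]
capR 505 [ 0.4299 -0.0084  0.028 ] [ 0.4306 -0.0077  0.028 ] [0.053 0.053 0.012] [ 0.4316 -0.0088  0.028 ]
bottle 156 [0.3487 0.1473 0.0681] [0.3487 0.1474 0.0682] [0.029 0.029 0.011] [0.3485 0.1392 0.068 ]
jar 677 [0.4913 0.3359 0.0685] [0.4916 0.3354 0.0699] [0.062 0.062 0.011] [0.491 0.332 0.07 ]
flask 84 [ 0.31   -0.3142  0.1477] [ 0.3091 -0.3152  0.1475] [0.017 0.019 0.01 ] [ 0.3081 -0.3182  0.148 ]
blk1 497 [0.3356 0.0511 0.028 ] [0.3367 0.0506 0.0281] [0.052 0.053 0.012] [0.3398 0.0493 0.028 ]
blk2 512 [ 0.3269 -0.1017  0.0278] [ 0.3262 -0.1023  0.028 ] [0.052 0.053 0.012] [ 0.3293 -0.1034  0.028 ]
brown 493 [0.512  0.2366 0.0277] [0.512  0.2371 0.028 ] [0.054 0.052 0.012] [0.5103 0.2347 0.028 ]
pink 495 [0.3954 0.2583 0.0276] [0.3957 0.258  0.0279] [0.051 0.052 0.012] [0.3933 0.2558 0.028 ]
((0.4678838849067688, -0.21474677324295044), (0.1391592174768448, 0.1250818371772766), 4.391750812530518) [[ 0.39371946 -0.15771757]
 [ 0.4032977  -0.28243214]
 [ 0.54204834 -0.27177596]
 [ 0.5324701  -0.14706141]]
[[ 0.527  0.068  0.   ]
 [ 0.491  0.068  0.005]
 [ 0.457  0.069 -0.001]
 [ 0.423  0.069 -0.004]
 [ 0.388  0.069  0.001]
 [ 0.353  0.068  0.027]
 [ 0.319  0.068  0.029]
 [ 0.285  0.07   0.001]
 [ 0.251  0.071 -0.001]] [[ 0.733  0.111 -0.809]
 [ 0.566  0.067  0.005]
 [ 0.562  0.067  0.001]
 [ 0.557  0.067  0.004]
 [ 0.553  0.067  0.002]
 [ 0.549  0.067  0.003]
 [ 0.545  0.068 -0.001]
 [ 0.54   0.068 -0.001]
 [ 0.537  0.068 -0.004]
 [ 0.531  0.068  0.001]]
```

View pics/crop1.png

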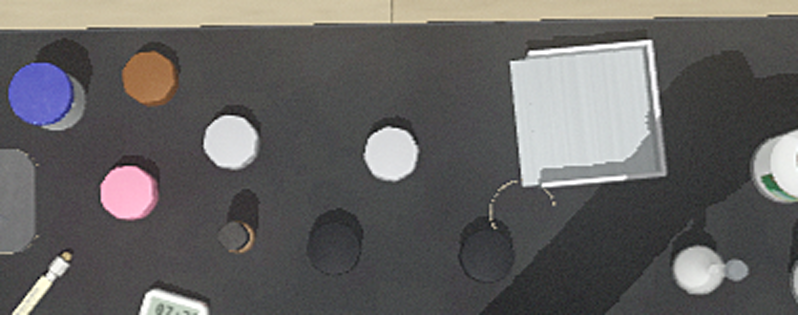

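```bash
python3 - <<'E'
from workcell import env
import numpy as np
from scipy.spatial.transform import Rotation as R
s=env.observe();M=R.from_quat(s["tool_rot"]).as_matrix();print(M.round(3),env.finger_overhang,s["time_s"],s["tool_pos"])
y=M[:,1];print("jaw yaw",np.degrees(np.arctan2(y[1],y[0])))
E
```

```text
[[-0.001  0.328 -0.945]
 [ 0.002 -0.945 -0.328]
 [-1.    -0.002  0.   ]] 0.011 0.15 [ 0.21277891 -0.61361818  0.24141198]
jaw yaw -70.87184937308108
```

Call:
send_rows(
  plan=[
    {"x": 0.035, "y": 0.05, "z": 0, "roll": 0.18},
    {"x": 0.07, "y": 0.1, "z": 0, "roll": 0.36},
    {"x": 0.105, "y": 0.15, "z": 0, "roll": 0.54},
    {"x": 0.14, "y": 0.2, "z": 0, "roll": 0.72},
    {"x": 0.175, "y": 0.25, "z": 0, "roll": 0.9},
  ],
  gripper=0.36,
)

```text
time_s: 0.78
tool_pos: [0.3888, -0.3624, 0.2423]
tool_rot: [-0.576, -0.411, 0.576, -0.411]
ft_force: [1.0, 1.0, -0.6]
opening: 0.0307
```

Call:
send_rows(
  plan=[
    {"x": 0.02, "y": 0.058, "z": 0, "roll": 0.1},
    {"x": 0.04, "y": 0.115, "z": 0, "roll": 0.2},
    {"x": 0.05, "y": 0.175, "z": 0, "roll": 0.3},
    {"x": 0.06, "y": 0.235, "z": 0, "roll": 0.4},
    {"x": 0.06, "y": 0.295, "z": 0, "roll": 0.41},
  ],
)

```text
time_s: 1.4
tool_pos: [0.4485, -0.0671, 0.2423]
tool_rot: [0.482, 0.518, -0.481, 0.518]
ft_force: [1.9, 0.1, 0.1]
opening: 0.0306
```

Call:
send_rows(
  plan=[
    {"x": -0.01, "y": 0.06, "z": -0.01},
    {"x": -0.018, "y": 0.12, "z": -0.02},
    {"x": -0.018, "y": 0.12, "z": -0.06},
    {"x": -0.018, "y": 0.12, "z": -0.1},
    {"x": -0.018, "y": 0.12, "z": -0.1},
  ],
)

```text
validation failed for argument at $.pl...
```

```bash
python3 - <<'E'
from workcell import env
from h import *
from scipy.spatial.transform import Rotation as R
s=env.observe();M=R.from_quat(s["tool_rot"]).as_matrix();print(M.round(3),s["time_s"],s["tool_pos"],s["qpos"].round(3),s["opening"])
f=env.grab_frame("scene");cv2.imwrite("pics/s2.png",f["color"])
E
```

```text
[[ 0.001  0.997  0.074]
 [ 0.     0.074 -0.997]
 [-1.     0.001 -0.   ]] 1.4 [ 0.44848514 -0.06709165  0.2423223 ] [ 0.449  0.343 -0.464  1.954  0.195  0.886 -0.042] 0.030632982592329785
```

View pics/s2.png

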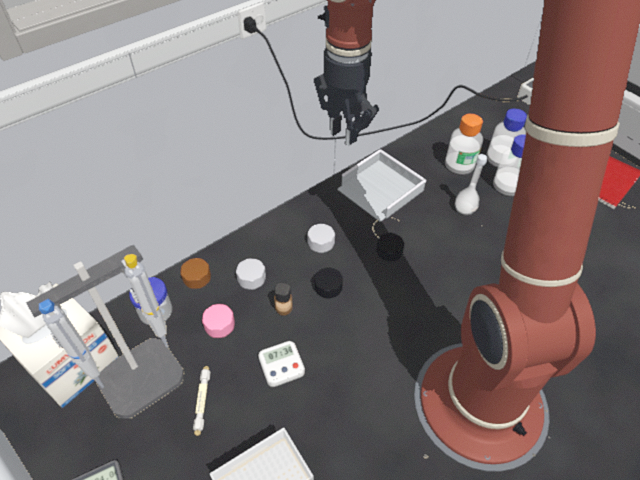

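The gripper is above the area left of the tray and everything still stands. The last call was refused, most likely because its rows had no roll, so I'll give every key.

Call:
send_rows(
  plan=[
    {"x": -0.01, "y": 0.06, "z": -0.01, "roll": 0},
    {"x": -0.018, "y": 0.12, "z": -0.02, "roll": 0},
    {"x": -0.018, "y": 0.12, "z": -0.06, "roll": 0},
    {"x": -0.018, "y": 0.12, "z": -0.1, "roll": 0},
    {"x": -0.018, "y": 0.12, "z": -0.1, "roll": 0},
  ],
)

```text
time_s: 2.08
tool_pos: [0.4279, 0.0504, 0.1404]
tool_rot: [0.479, 0.52, -0.483, 0.517]
ft_force: [-0.4, -0.5, 0.9]
opening: 0.031
```

Call:
send_rows(
  plan=[
    {"x": 0, "y": 0, "z": -0.04, "roll": 0},
    {"x": 0, "y": 0, "z": -0.08, "roll": 0},
    {"x": 0, "y": 0, "z": -0.105, "roll": 0},
    {"x": 0, "y": 0, "z": -0.118, "roll": 0},
    {"x": 0, "y": 0, "z": -0.118, "roll": 0},
  ],
)

```text
time_s: 2.7
tool_pos: [0.431, 0.0508, 0.0248]
tool_rot: [0.482, 0.517, -0.481, 0.518]
ft_force: [-0.4, -0.1, 1.3]
opening: 0.0307
```

```bash
python3 - <<'E'
from workcell import env
from h import *
s=env.observe();print(s["time_s"],s["tool_pos"],s["qpos"].round(3),s["ft_force"])
f=env.grab_frame("scene");cv2.imwrite("pics/s3.png",cv2.resize(f["color"][130:350,150:450],None,fx=2.6,fy=2.6))
E
```

```text
2.7 [0.43098869 0.05077359 0.02477295] [-0.026  0.691 -0.208  2.222  0.514  0.272 -0.612] [-0.43758305 -0.08182595  1.25876178]
```

View pics/s3.png

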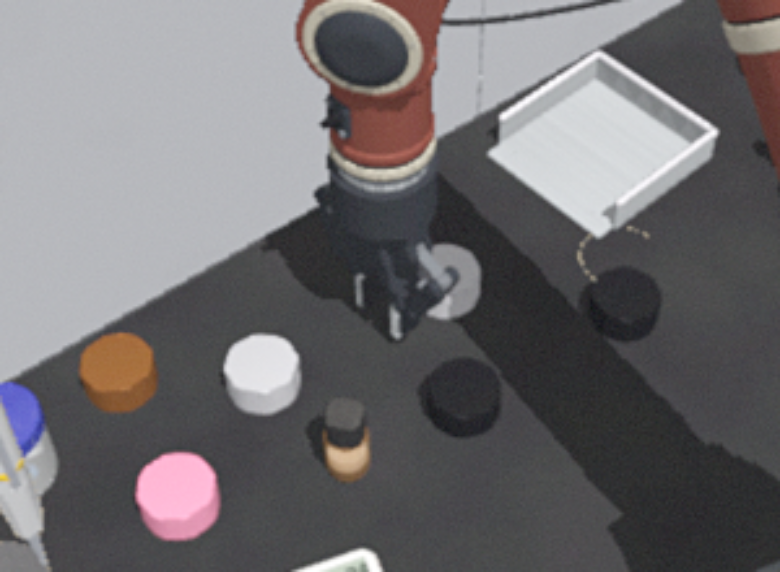

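Call:
send_rows(
  plan=[
    {"x": -0.001, "y": -0.008, "z": -0.003, "roll": 0},
    {"x": -0.001, "y": -0.018, "z": -0.003, "roll": 0},
    {"x": 0, "y": -0.032, "z": -0.003, "roll": 0},
    {"x": 0.002, "y": -0.048, "z": -0.003, "roll": 0},
    {"x": 0.003, "y": -0.064, "z": -0.003, "roll": 0},
  ],
)

```text
time_s: 3.38
tool_pos: [0.4332, -0.0147, 0.0215]
tool_rot: [0.482, 0.517, -0.482, 0.518]
ft_force: [-0.3, 1.1, -0.3]
opening: 0.0312
```

```bash
python3 - <<'E'
from workcell import env
from h import *
s=env.observe();print(s["time_s"],s["tool_pos"],s["ft_force"])
f=env.grab_frame("top");W=cloud(f)
cv2.imwrite("pics/t4.png",cv2.resize(f["color"][170:320,230:480],None,fx=3,fy=3))
f=env.grab_frame("scene");cv2.imwrite("pics/s4.png",cv2.resize(f["color"][130:350,150:450],None,fx=2.6,fy=2.6))
E
```

```text
3.375 [ 0.43318258 -0.01472817  0.02150006] [-0.33123388  1.07019678 -0.34386836]
```

View pics/s4.png

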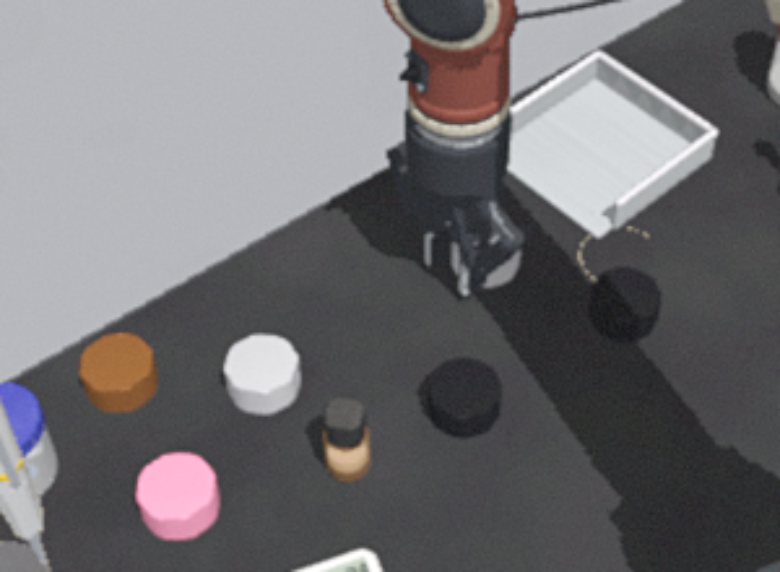

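View pics/t4.png

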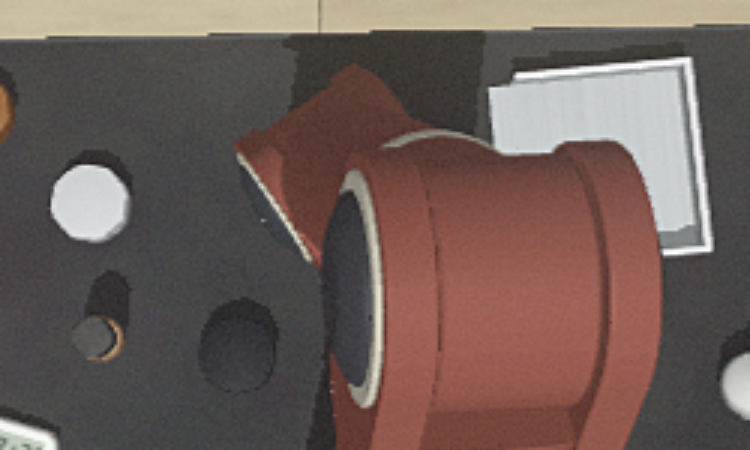

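The cap sits between the two fingertips and is sliding ahead of them; the other things are unchanged. I'll keep pushing.

Call:
send_rows(
  plan=[
    {"x": 0.001, "y": -0.018, "z": 0, "roll": 0},
    {"x": 0.003, "y": -0.036, "z": 0, "roll": 0},
    {"x": 0.004, "y": -0.052, "z": 0, "roll": 0},
    {"x": 0.006, "y": -0.067, "z": 0, "roll": 0},
    {"x": 0.007, "y": -0.082, "z": 0, "roll": 0},
  ],
)

```text
time_s: 4.1
tool_pos: [0.4401, -0.0953, 0.0214]
tool_rot: [0.482, 0.518, -0.481, 0.518]
ft_force: [-1.1, 0.0, 0.3]
opening: 0.0307
```

```bash
python3 - <<'E'
from workcell import env
from h import *
s=env.observe();print(s["time_s"],s["tool_pos"],s["ft_force"])
f=env.grab_frame("scene");cv2.imwrite("pics/s5.png",cv2.resize(f["color"][100:320,230:530],None,fx=2.6,fy=2.6))
E
```

```text
4.1 [ 0.44010834 -0.09527582  0.02141051] [-1.07976038  0.04254655  0.31867687]
```

View pics/s5.png

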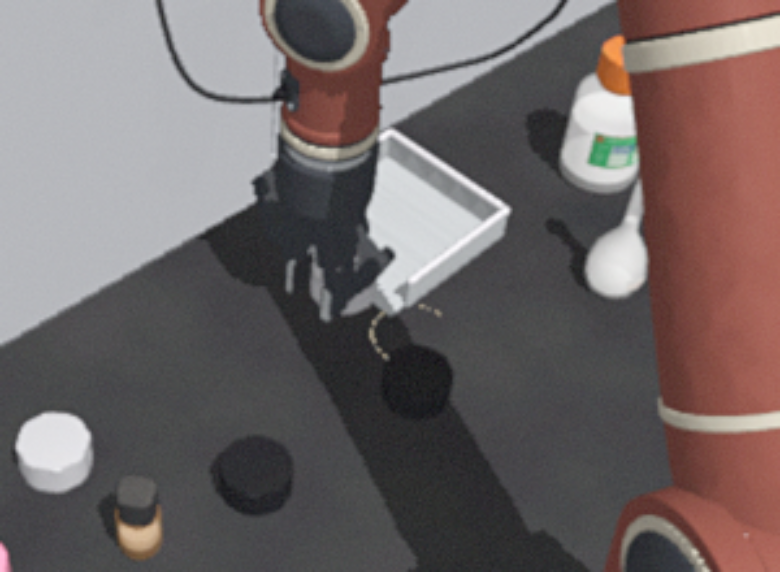

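The cap is at the foot of the ramp, still between the tips. Next I'll push it up the ramp and inside.

Call:
send_rows(
  plan=[
    {"x": 0.001, "y": -0.014, "z": 0, "roll": 0},
    {"x": 0.002, "y": -0.028, "z": 0, "roll": 0},
    {"x": 0.003, "y": -0.042, "z": 0.001, "roll": 0},
    {"x": 0.004, "y": -0.056, "z": 0.001, "roll": 0},
    {"x": 0.005, "y": -0.07, "z": 0.001, "roll": 0},
  ],
)

```text
time_s: 4.78
tool_pos: [0.445, -0.1661, 0.0223]
tool_rot: [0.481, 0.518, -0.481, 0.518]
ft_force: [0.3, 0.3, 0.4]
opening: 0.0308
```

Call:
send_rows(
  plan=[
    {"x": 0.001, "y": -0.012, "z": 0, "roll": 0},
    {"x": 0.001, "y": -0.024, "z": 0, "roll": 0},
    {"x": 0.002, "y": -0.034, "z": 0, "roll": 0},
    {"x": 0.002, "y": -0.04, "z": 0, "roll": 0},
    {"x": 0.002, "y": -0.042, "z": 0, "roll": 0},
  ],
)

```text
time_s: 5.4
tool_pos: [0.4469, -0.2074, 0.0223]
tool_rot: [0.482, 0.518, -0.481, 0.518]
ft_force: [-0.1, 1.2, -0.4]
opening: 0.0311
```

```bash
python3 - <<'E'
from workcell import env
from h import *
s=env.observe();print(s["time_s"],s["tool_pos"],s["ft_force"])
f=env.grab_frame("scene");cv2.imwrite("pics/s6.png",cv2.resize(f["color"][100:320,230:530],None,fx=2.6,fy=2.6))
E
```

```text
5.4 [ 0.44691121 -0.207364    0.02225804] [-0.12241086  1.17287722 -0.42820653]
```

View pics/s6.png

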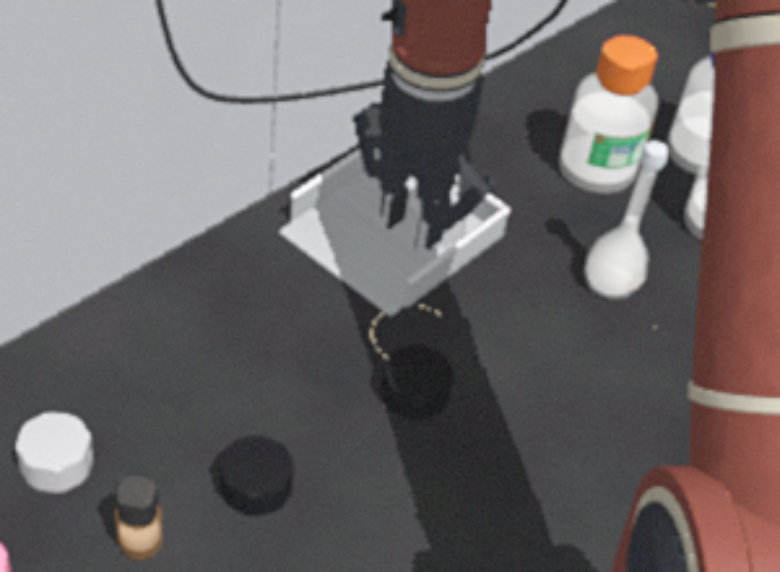

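The fingers are in the tray with the cap ahead of them. I'll back off, rise, and cross to the second cap.

Call:
send_rows(
  plan=[
    {"x": -0.001, "y": 0.02, "z": 0, "roll": 0},
    {"x": -0.002, "y": 0.04, "z": 0.02, "roll": 0},
    {"x": -0.002, "y": 0.05, "z": 0.065, "roll": 0},
    {"x": -0.002, "y": 0.08, "z": 0.11, "roll": 0},
    {"x": -0.002, "y": 0.14, "z": 0.11, "roll": 0},
  ],
)

```text
time_s: 6.08
tool_pos: [0.4475, -0.0682, 0.1351]
tool_rot: [0.484, 0.514, -0.482, 0.519]
ft_force: [1.1, 0.5, 0.9]
opening: 0.0306
```

Call:
send_rows(
  plan=[
    {"x": 0, "y": 0.055, "z": 0, "roll": 0},
    {"x": 0, "y": 0.11, "z": 0, "roll": 0},
    {"x": 0, "y": 0.165, "z": 0, "roll": 0},
    {"x": -0.002, "y": 0.22, "z": 0, "roll": 0},
    {"x": -0.002, "y": 0.275, "z": 0, "roll": 0},
  ],
)

```text
time_s: 6.7
tool_pos: [0.4422, 0.21, 0.1323]
tool_rot: [0.481, 0.518, -0.481, 0.518]
ft_force: [1.7, 0.0, 0.8]
opening: 0.0307
```

```bash
cat > m.py <<'E'
from workcell import env
from h import *
import sys
s=env.observe();print(s["time_s"],s["tool_pos"],s["ft_force"])
f=env.grab_frame("top");W=cloud(f)
cv2.imwrite(f"pics/t{sys.argv[1]}.png",cv2.resize(f["color"][170:320,150:530],None,fx=2.1,fy=2.1))
g=env.grab_frame("scene");cv2.imwrite(f"pics/s{sys.argv[1]}.png",cv2.resize(g["color"][100:340,140:500],None,fx=2.2,fy=2.2))
c=f["color"].astype(int);white=(c.min(-1)>140)&(np.ptp(c,axis=-1)<30)
C=np.array([.4679,-.2143]);a=np.radians(4.4);X=np.array([np.cos(a),np.sin(a)]);Y=np.array([-X[1],X[0]])
m=white&(W[...,2]>.02)&(W[...,2]<.042)&(W[...,0]>.3)&(W[...,0]<.56)&(W[...,1]<.25)
d=(W[...,:2]-C);ox=d@X;oy=d@Y
inn=(abs(ox)<.062)&(oy>-.058)&(oy<.08)
out=oy>.08
for nm,k in(("in",inn),("out",out)):
    n,l,st,ce=cv2.connectedComponentsWithStats((k&(W[...,2]>.02)&(W[...,2]<.042)&(white|(nm=="in"))&(W[...,0]>.38)&(W[...,1]<.23)).astype(np.uint8))
    for i in range(1,n):
        if st[i,4]>60:
            q=l==i;print(nm,st[i,4],ce[i].round(0),W[q].mean(0).round(4),"own",ox[q].mean().round(4),oy[q].mean().round(4),"ptp",np.ptp(ox[q]).round(3),np.ptp(oy[q]).round(3),"zstd",W[q][:,2].std().round(4))
E
python3 m.py 7
```

```text
6.7 [0.44220977 0.20995127 0.13234782] [1.70416419 0.01386612 0.75410699]
in 528 [446. 232.] [ 0.4482 -0.2408  0.0299] own -0.0217 -0.0249 ptp 0.053 0.053 zstd 0.0027
out 182 [263. 231.] [0.4565 0.1456 0.0279] own 0.0163 0.3597 ptp 0.035 0.039 zstd 0.0028
```

View pics/t7.png

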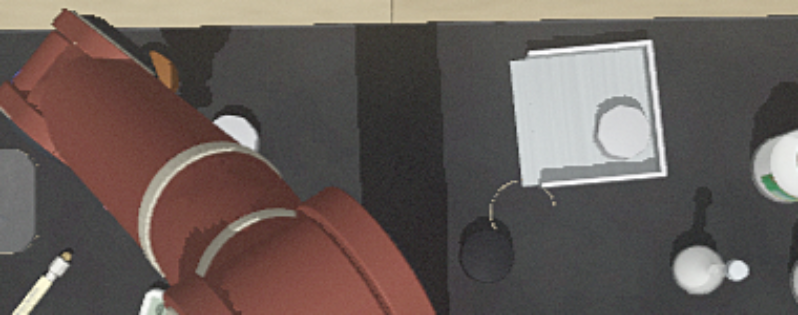

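View pics/s7.png

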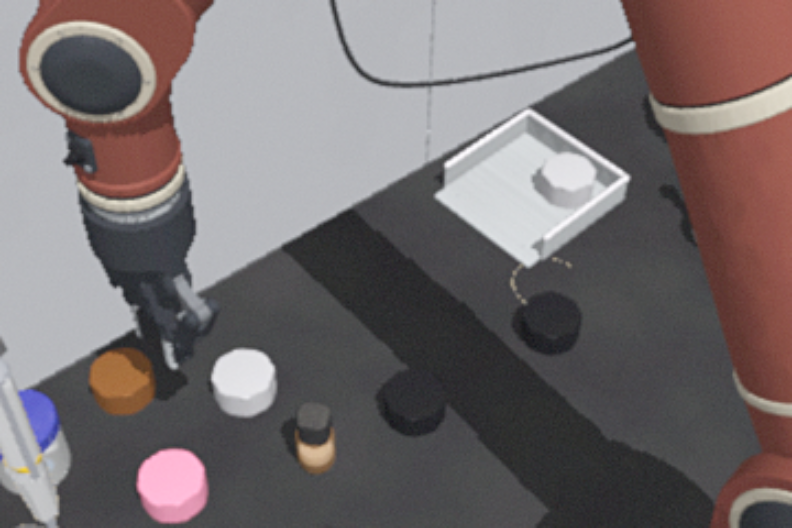

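Cap one lies flat at own (-22,-25) mm, well inside. Now I'll descend behind cap two.

Call:
send_rows(
  plan=[
    {"x": 0, "y": -0.002, "z": -0.04, "roll": 0},
    {"x": 0, "y": -0.003, "z": -0.08, "roll": 0},
    {"x": 0, "y": -0.003, "z": -0.1, "roll": 0},
    {"x": 0, "y": -0.003, "z": -0.11, "roll": 0},
    {"x": 0, "y": -0.003, "z": -0.11, "roll": 0},
  ],
)

```text
time_s: 7.42
tool_pos: [0.4427, 0.2049, 0.0221]
tool_rot: [0.481, 0.518, -0.482, 0.518]
ft_force: [-0.2, 0.4, 0.9]
opening: 0.0307
```

```bash
python3 m.py 8
```

```text
7.425 [0.44267497 0.20490925 0.02213214] [-0.22677967  0.37185811  0.87640062]
in 524 [446. 232.] [ 0.4484 -0.2408  0.03  ] own -0.0215 -0.0249 ptp 0.053 0.054 zstd 0.0028
```

View pics/s8.png

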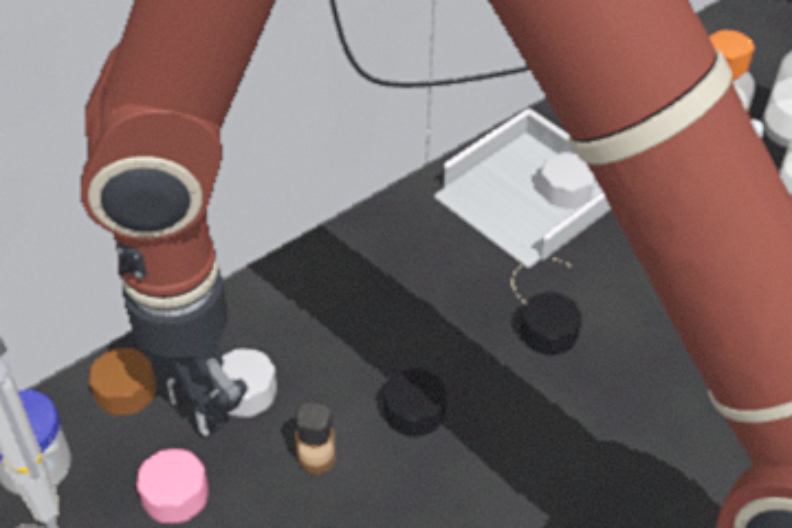

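Call:
send_rows(
  plan=[
    {"x": 0, "y": -0.008, "z": 0, "roll": 0},
    {"x": 0, "y": -0.018, "z": 0, "roll": 0},
    {"x": 0.001, "y": -0.032, "z": 0, "roll": 0},
    {"x": 0.003, "y": -0.048, "z": 0, "roll": 0},
    {"x": 0.005, "y": -0.065, "z": 0, "roll": 0},
  ],
)

```text
time_s: 8.15
tool_pos: [0.4482, 0.1384, 0.0223]
tool_rot: [0.482, 0.518, -0.482, 0.518]
ft_force: [0.6, 0.1, 0.3]
opening: 0.0305
```

Call:
send_rows(
  plan=[
    {"x": 0.002, "y": -0.018, "z": 0, "roll": 0},
    {"x": 0.004, "y": -0.036, "z": 0, "roll": 0},
    {"x": 0.006, "y": -0.054, "z": 0, "roll": 0},
    {"x": 0.008, "y": -0.07, "z": 0, "roll": 0},
    {"x": 0.01, "y": -0.085, "z": 0, "roll": 0},
  ],
)

```text
time_s: 8.78
tool_pos: [0.458, 0.0536, 0.0223]
tool_rot: [0.481, 0.518, -0.482, 0.518]
ft_force: [0.6, -0.2, 0.4]
opening: 0.0308
```

```bash
python3 m.py 9
```

```text
8.775 [0.45802532 0.05358065 0.02226073] [ 0.56439273 -0.16810512  0.36410201]
in 523 [446. 232.] [ 0.4484 -0.2409  0.03  ] own -0.0215 -0.025 ptp 0.053 0.054 zstd 0.0026
```

View pics/s9.png

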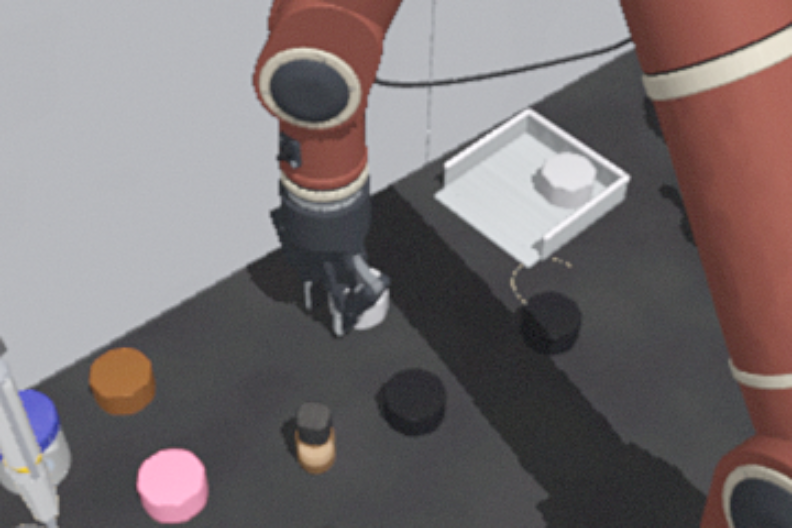

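Cap two is held between the tips at about (360,295) in the crop. I'll continue.

Call:
send_rows(
  plan=[
    {"x": 0.002, "y": -0.018, "z": 0, "roll": 0},
    {"x": 0.005, "y": -0.036, "z": 0, "roll": 0},
    {"x": 0.007, "y": -0.054, "z": 0, "roll": 0},
    {"x": 0.009, "y": -0.072, "z": 0, "roll": 0},
    {"x": 0.012, "y": -0.09, "z": 0, "roll": 0},
  ],
)

```text
time_s: 9.5
tool_pos: [0.4701, -0.0348, 0.0223]
tool_rot: [0.481, 0.518, -0.481, 0.518]
ft_force: [-0.3, 0.6, 1.0]
opening: 0.0306
```

Call:
send_rows(
  plan=[
    {"x": 0.002, "y": -0.016, "z": 0, "roll": 0},
    {"x": 0.004, "y": -0.032, "z": 0, "roll": 0},
    {"x": 0.006, "y": -0.046, "z": 0, "roll": 0},
    {"x": 0.008, "y": -0.06, "z": 0, "roll": 0},
    {"x": 0.009, "y": -0.074, "z": 0, "roll": 0},
  ],
)

```text
time_s: 10.12
tool_pos: [0.4792, -0.1096, 0.0223]
tool_rot: [0.481, 0.518, -0.481, 0.518]
ft_force: [-0.3, 1.0, -0.3]
opening: 0.0309
```

Call:
send_rows(
  plan=[
    {"x": 0.002, "y": -0.014, "z": 0, "roll": 0},
    {"x": 0.003, "y": -0.028, "z": 0, "roll": 0},
    {"x": 0.005, "y": -0.042, "z": 0, "roll": 0},
    {"x": 0.006, "y": -0.051, "z": 0, "roll": 0},
    {"x": 0.006, "y": -0.055, "z": 0, "roll": 0},
  ],
)

```text
time_s: 10.75
tool_pos: [0.485, -0.1647, 0.0222]
tool_rot: [0.482, 0.518, -0.482, 0.518]
ft_force: [-0.1, 0.0, 0.5]
opening: 0.0308
```

```bash
python3 m.py 10
```

```text
10.75 [ 0.48501884 -0.16473085  0.0222491 ] [-0.11739196  0.00773446  0.49163008]
in 135 [440. 238.] [ 0.4367 -0.2275  0.0293] own -0.0321 -0.0108 ptp 0.039 0.032 zstd 0.003
```

View pics/s10.png

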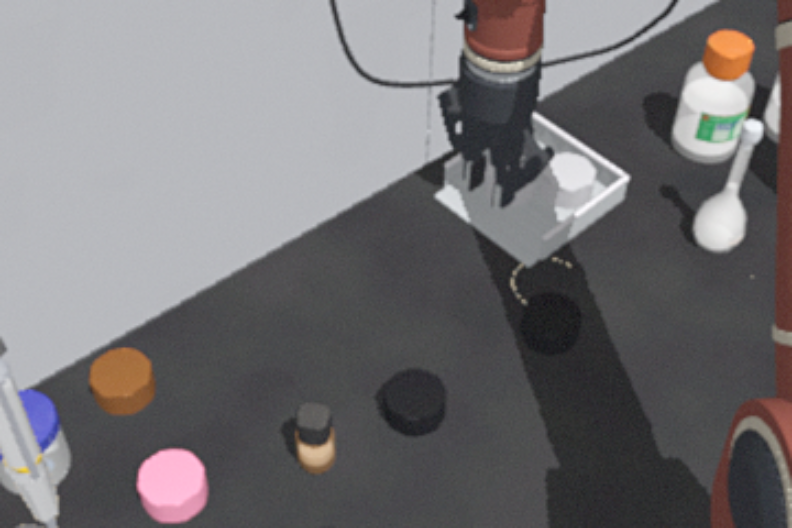

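The fingers are in the tray and cap two is hidden ahead of them. I'll retreat along the way in, rise, and check.

Call:
send_rows(
  plan=[
    {"x": -0.001, "y": 0.02, "z": 0, "roll": 0},
    {"x": -0.002, "y": 0.045, "z": 0.015, "roll": 0},
    {"x": -0.002, "y": 0.07, "z": 0.065, "roll": 0},
    {"x": -0.002, "y": 0.11, "z": 0.11, "roll": 0},
    {"x": -0.002, "y": 0.17, "z": 0.11, "roll": 0},
  ],
)

```text
time_s: 11.48
tool_pos: [0.4853, 0.0076, 0.1364]
tool_rot: [0.484, 0.515, -0.48, 0.52]
ft_force: [1.2, 0.8, -1.3]
opening: 0.031
```

Call:
send_rows(
  plan=[
    {"x": 0, "y": 0.055, "z": 0, "roll": 0},
    {"x": 0, "y": 0.11, "z": 0, "roll": 0},
    {"x": 0, "y": 0.16, "z": 0, "roll": 0},
    {"x": 0, "y": 0.16, "z": 0, "roll": 0},
  ],
)

```text
time_s: 11.98
tool_pos: [0.4813, 0.1736, 0.1341]
tool_rot: [0.48, 0.522, -0.476, 0.52]
ft_force: [-0.9, -0.5, -0.1]
opening: 0.031
```

```bash
python3 m.py 11
```

```text
11.975 [0.48125001 0.1736315  0.13405408] [-0.86320716 -0.45184465 -0.12074478]
in 513 [425. 215.] [ 0.486 -0.198  0.03 ] own 0.0193 0.0149 ptp 0.052 0.054 zstd 0.0027
in 525 [446. 232.] [ 0.4483 -0.2409  0.03  ] own -0.0216 -0.025 ptp 0.053 0.054 zstd 0.0027
```

View pics/t11.png

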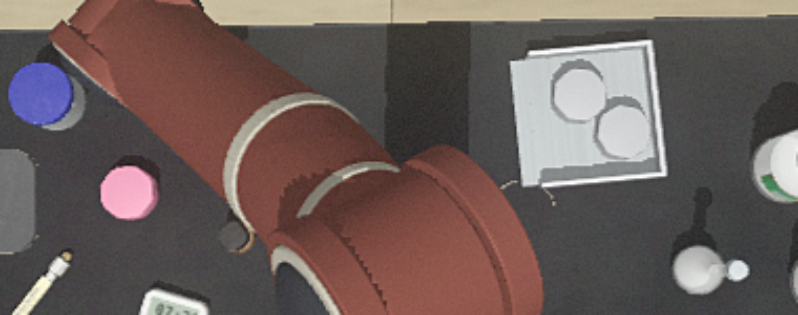

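View pics/s11.png

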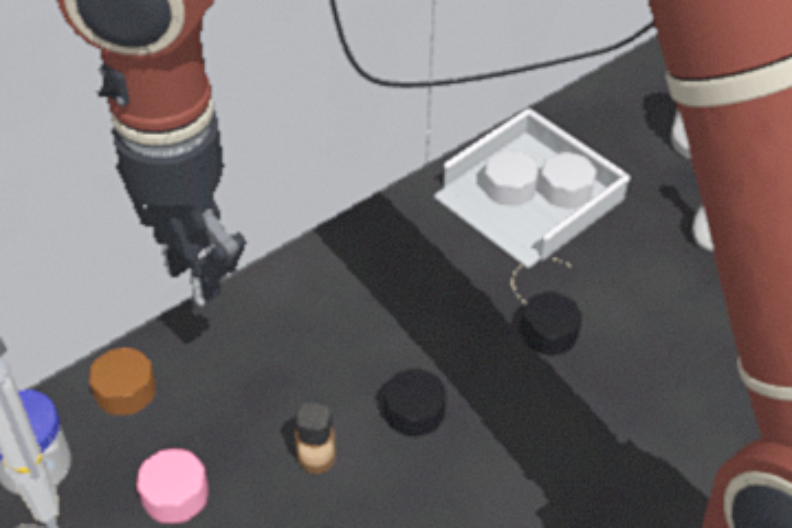

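Both caps lie flat in the tray with their tops at z = 30 mm, at own (19,15) and (-22,-25) mm. The bottle, jar and flask stand where they were, and the robot touches nothing.

```bash
python3 -c "
from workcell import env
print(env.sign_off())"
```

```text
the job is handed in; nothing more can be done
None
```

I swept both grey-white caps along the bench, up the ramp and into the tray. I used the partly closed fingertips, one cap at a time, and handed the job in at about 12 s.

- **Caps:** the last top view puts them at tray-frame (x, y) of (+19, +15) mm and (−22, −25) mm, against a limit of y below +36 mm. Both tops are level at 30 mm, so the caps lie flat on the 2 mm floor.
- **Other things:** in the last pictures the bottle, jar and flask look unmoved and upright. I compared these by eye and did not re-measure their positions.
- **Robot:** the gripper was well clear of everything, and the last force reading was about 1 N, which is within its noise.
- **Refused call:** one move call was rejected because its rows had no "roll" value. Nothing moved, and I sent it again complete.

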